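# Release a board carrier from a gravity feeder with its lift lever

### The job

On the two-lane gravity feeder, let out the board carrier that has the finned heat sink: with the fingers, press down the long end of the lever beside its lane so that the short end lifts the heavy flap, and keep it pressed until the carrier has slid down and come to rest against the end stop. Then let the lever come back up so that the flap shuts behind the carrier. Leave the other lane shut, do not touch the carriers or the flaps, pick nothing up and leave the other things on the bench where they are.

Things in the scene. Friction and masses are not known exactly. Their poses are not given: they have to be found in the camera images.
- feeder: fixed feeder: aluminium base 310 x 320 mm with two open lanes side by side. Origin on the table; x points away from the robot, down the lanes (slope 0.46 rad), y to the robot's left. Base: x -0.11 to 0.20, y +-0.16. Lanes centred at y = +0.045 (left) and -0.045 (right), 68 mm wide inside; the chute lies within y +-0.085 and is at most 160 mm high, at its upper end (x = -0.06)
- carrier_sink_c (a point): centre of the carrier to let out: a black 64 x 60 x 5 mm plate with a green board that carries one large finned aluminium heat sink (40 x 36 mm), 16 mm high in all, 100 to 200 g, on low-friction runners. Starts in the left or the right lane, behind the flap (feeder x about 0.035); resting at the end stop it is at feeder x = 0.151
- carrier_caps_c (a point): centre of the other carrier: same plate and board, but with three small upright round cans in a row, a white connector and a small black chip; 16 mm high. Waits in the other lane and stays there
- pad_left (a point): centre of the upper face of the black press pad on the left lever's long end: pad 45 mm (along the bar) x 42 mm x 10 mm. Rests about 187 mm above the table; with the lever fully down it is about 86 mm above the table.
- pad_right (a point): centre of the upper face of the black press pad on the right lever's long end: pad 45 mm (along the bar) x 42 mm x 10 mm. Rests about 187 mm above the table; with the lever fully down it is about 86 mm above the table.
- lever_left (a joint): left lever: steel bar along the feeder's x at feeder y = +0.135, pin at x = 0, 128 mm high; long arm 170 mm towards the robot, short arm 60 mm, its roller under the left flap's ear. Rad: about 0 at rest (bar tilted 0.30, long end up), grows as the long end is pressed down, level at 0.30, hard stop at 0.60. Takes 2 to 7 N on the pad; the flap's weight returns it when let go.
- lever_right (a joint): right lever: steel bar along the feeder's x at feeder y = -0.135, pin at x = 0, 128 mm high; long arm 170 mm towards the robot, short arm 60 mm, its roller under the right flap's ear. Rad: about 0 at rest (bar tilted 0.30, long end up), grows as the long end is pressed down, level at 0.30, hard stop at 0.60. Takes 2 to 7 N on the pad; the flap's weight returns it when let go.
- flap_left (a joint): left flap: steel frame, 0.6 to 1 kg, 84 mm wide, over the left lane (feeder y = +0.045), hinged 100 mm up-slope of its 6 mm thick front lip, which closes the lane. Rad: 0 shut, grows as the lip rises. The lip clears a carrier at about 0.15 (lever about 0.21); lever fully down: about 0.44. It falls shut by itself.
- flap_right (a joint): right flap: steel frame, 0.6 to 1 kg, 84 mm wide, over the right lane (feeder y = -0.045), hinged 100 mm up-slope of its 6 mm thick front lip, which closes the lane. Rad: 0 shut, grows as the lip rises. The lip clears a carrier at about 0.15 (lever about 0.21); lever fully down: about 0.44. It falls shut by itself.
- bottle: bystander: upright clear bottle, 36 mm across, 75 mm high, between the two levers on the robot's side of the feeder; origin at its foot
- screwdriver: bystander: screwdriver 170 mm long lying left of the feeder; origin at the table, half-way along, handle towards -x
- jar: bystander: jar 48 mm across, 45 mm high, right of the feeder; origin at its foot
- spool: bystander: grey block-shaped case 50 x 35 x 30 mm right of the feeder; origin at its foot
- brush: bystander: brush 160 mm long lying farther right; origin at the table, half-way along
- mug: bystander: white cup 72 mm across, 85 mm high, farther left; origin at its foot
- weight: bystander: brass weight 50 mm across, 35 mm high, farther right; origin at its foot
Mind the look-alikes: they are no part of the job. What is shaped like the part that bears carrier_sink_c but turquoise is not meant. What is shaped like the part that bears carrier_caps_c but purple is not meant.

How it is judged:
By the outcome, as a careful person would: the job done as asked, in the order asked, and still so for the second after the job is handed in, with the robot touching nothing.
It also fails if it takes over 35 s, if anything falls off the work surface, if the arm or the gripper's body presses on something with over 40 N, if the wrist force passes 120 N, or if a joint passes its speed limit or range.

### The arm

A 6-joint arm with a two-finger parallel gripper is mounted at the origin on the work surface. World frame = base frame: x ahead of the robot, y to its left, z up, the work surface at z = 0. Lengths are in mm, angles in rad, forces in N, time in s.
With the tool pointing down it reaches from about 350 to 775 mm from the base axis. Payload 7.3 kg.
Tool frame: the origin (TCP) lies between the finger pads; the fingertips stand tcp_to_tips ahead of it and the grasp point (between the pads) lies 5 mm behind it (tcp_to_tips is the distance from the TCP to the fingertips, in mm); z points along the fingers, x is the direction in which the jaws open and shut, and the axes are right-handed (so a half turn about z gives the same grasp; the last joint's range is limited). The gripper opens to 92 mm and grips with 3 to 60 N. Pads are 19 mm wide; open, the fingers measure 130 mm over their backs; the gripper's body (75 mm by 190 mm) begins 47 mm behind the grasp point.
Start: joints at [-0.146, 0.342, 1.524, -0, 1.275, -0.146], TCP at [525.018, 0.02, 240.741] pointing down, gripper open.
Joint ranges: [-2.53, 2.53], [-0.77, 2.02], [0.04, 2.7], [-1, 4.14], [0.28, 2.66], [-3.11, 3.11]. Speed limits (rad/s): [2.57, 2.57, 3.14, 3.14, 3.14, 3.14].

### API

Orientations are given as [roll, pitch, yaw] about the fixed x, y, z axes, in that order (R = Rz(yaw) Ry(pitch) Rx(roll)).
In Python, from plant import * gives the robot as it stands.
- The arm moves only by the tool drive_tool, never from a script. Its argument "deltas" is a list of rows, each an object of numbers: "hand": the gripper's target within -1 to 1 (shut at 1, half-way at 0, fully open at -1); "tx", "ty", "tz": the shift along the tool's x, y, z each as a share of 4 cm, from -1 to 1; "wx", "wy", "wz": the turn, a rotation vector about the tool's x, y, z each as a share of 5 degrees, from -1 to 1. In form: [{"hand": .., "tx": .., "ty": .., "tz": .., "wx": .., "wy": .., "wz": ..}, ...]. A call has 1 to 20 rows; each row shifts and turns the commanded pose from where the row before left it, along the tool's axes as they then stand; what a row does not reach is not made up. A row lasts 1/12 s, in which the tool goes at most 41.7 mm and 7.16 degrees, less where a joint would pass 70% of its speed; a pose out of reach is approached as far as the arm can. A call with a number of a shift or a turn outside -1 to 1 is refused whole. A call with a gripper value outside its range is refused whole. The fingers move at their own pace and stop on an object; the grip force is fixed at half the most. Time passes only in rows, so rows that do not move let the fingers close. It gives the time, the measured TCP pose, the force and the opening at its end, in the units of the state.
- get_obs(): the state, without advancing time (a new reading comes with each control period).
- capture(name): name is "scene" or "side" or "wrist"; returns the picture (420x560x3 uint8, red, green, blue); there is no depth.
- camera_model(name): a dict with "fx", "fy", "cx", "cy" (pixels), "rvec" (rotation vector, rad) and "tvec" (3), from world to camera coordinates, as OpenCV has them. Camera axes: x right, y down, z forward; pixel columns grow to the right and rows downward; lengths in mm; the calibration is good to about 2 mm. A picture is of the moment at which its call begins: read the wrist's pose just before it. camera_model takes no time and is no camera call; for the wrist camera it gives the pose at the moment of the call.
- close_job(): hands the job in, once; it reports no verdict.
The state is a dict: "time": time; "joint_positions": joint angles; "dq": joint speeds; "tau": joint torques, N m; "tool_pos": TCP position; "tcp_rot": TCP orientation; "contact_force": force on the tool from outside, world axes, zero at the start; "moment": the same for the moment, N m; "grip_width": finger opening in mm.
Only numpy, scipy, OpenCV 4.12 (cv2) and the standard library are available. Lean on these libraries where they do the work, as an engineer would, in place of code of your own. Each camera call takes 0.05 s, during which the arm holds its last target.

## Working session

There is one attempt and no reset: what is moved stays moved. The work goes in short steps, Python scripts to look and compute and a tool call to move; the robot and the scene stay as the last step left them, time stands still between calls to the robot, and variables do not carry over. Pictures are saved under pics/ and viewed, and the job is handed in when it is done.

Besides the shell and the picture viewer there is one more tool, called in YAML: its name, and indented under it one key for each argument. drive_tool: Moves the arm, as the interface text tells. Its arguments: {"type":"object","properties":{"deltas":{"type":"array","items":{"type":"object","properties":{"hand":{"type":"number"},"tx":{"type":"number"},"ty":{"type":"number"},"tz":{"type":"number"},"wx":{"type":"number"},"wy":{"type":"number"},"wz":{"type":"number"}}}}},"required":["deltas"]}

```bash
mkdir -p pics
python3 - <<'E'
from plant import *
import cv2
o=get_obs();print(o)
for n in("scene","side","wrist"):
    m=camera_model(n);print(n,m)
    cv2.imwrite(f"pics/{n}0.png",capture(n)[:,:,::-1])
E
```

```text
{'time': 0.0, 'joint_positions': array([-1.46011979e-01,  3.42716571e-01,  1.52498567e+00,  2.17324967e-05,
        1.27540894e+00, -1.45994126e-01]), 'dq': array([-0.00199631, -0.00027611, -0.00042361, -0.00044477,  0.00043514,
       -0.00066288]), 'tau': array([ 7.61924657e-04, -4.31245601e+01, -2.44219762e+01,  7.17750052e-02,
        5.59406646e-02, -1.04314388e-04]), 'tool_pos': array([5.24625821e+02, 7.73861917e-02, 2.40059085e+02]), 'tcp_rot': array([-3.14135118e+00,  1.49934315e-03, -2.40142678e-05]), 'contact_force': array([ 0.64075328,  0.17746736, -0.23723221]), 'moment': array([-0.0315234 , -0.00220646, -0.02718003]), 'grip_width': 91.51725653304688}
scene {'fx': 389.94349904249884, 'fy': 389.94349904249884, 'cx': 281.5411589749863, 'cy': 204.16644812085332, 'rvec': array([ 2.22598248,  1.10498363, -0.38985387]), 'tvec': array([-360.13275131, -290.16390771, 1476.54712577])}
side {'fx': 499.20459416541627, 'fy': 499.20459416541627, 'cx': 278.0763746162628, 'cy': 216.42254567273383, 'rvec': array([ 2.21860662, -0.61191268,  0.25560993]), 'tvec': array([-505.08161536,  291.9050447 , 1338.20832334])}
wrist {'fx': 317.57095970393704, 'fy': 317.57095970393704, 'cx': 282.50671506958054, 'cy': 210.34216210048737, 'rvec': array([-2.87047444e+00, -2.42265173e-03,  1.11857931e-03]), 'tvec': array([-524.63400738,  -34.09840925,  390.1945435 ])}
```

View pics/scene0.png

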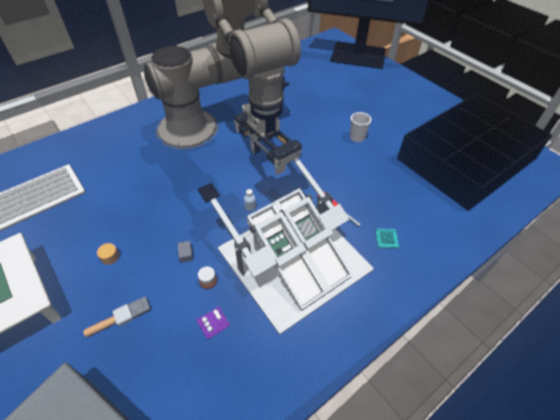

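View pics/side0.png

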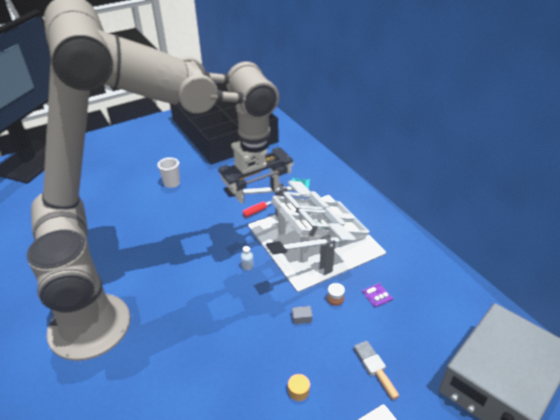

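View pics/wrist0.png

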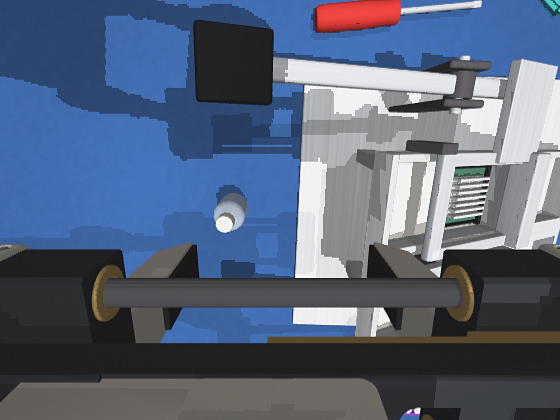

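The wrist view (up is +y, the robot's left) shows the finned carrier at (468,195), in the lane beside the upper lever. That lever's black pad is centred near (234,62). I'll enlarge both views to confirm and measure the pad.

```bash
cat > h.py <<'E'
import numpy as np,cv2
def ray(m,u,v,z):
    R=cv2.Rodrigues(m["rvec"])[0];t=np.array(m["tvec"]).ravel()
    c=-R.T@t;d=R.T@np.array([(u-m["cx"])/m["fx"],(v-m["cy"])/m["fy"],1])
    return c+d*(z-c[2])/d[2]
E
python3 - <<'E'
from plant import *
from h import *
w=cv2.imread("pics/wrist0.png");s=cv2.imread("pics/scene0.png")
a=cv2.resize(w[100:280,380:560],(400,400));b=cv2.resize(s[150:310,220:380],(400,400),interpolation=cv2.INTER_CUBIC)
cv2.imwrite("pics/crop.png",np.hstack([a,b]))
m=camera_model("wrist")
k=(w[:130,150:300].max(2)<45).astype(np.uint8)
n,l,st,c=cv2.connectedComponentsWithStats(k)
i=1+st[1:,4].argmax();print(st[i],c[i]+[150,0])
print("pad L",ray(m,*(c[i]+[150,0]),187))
x,y,ww,hh=st[i][:4];
for p in [(194,20),(273,28),(273,105),(196,101)]:
    print(ray(m,*p,187))
# lever direction: bar centreline
for p in [(290,70),(440,84)]: print("bar",ray(m,*p,170 if p[0]<300 else 133))
# right pad in scene image
ms=camera_model("scene");print("pad R",ray(ms,208,192,187))
print("base corner wrist", ray(m,294,323,10),ray(m,304,86,10))
for p in [(281,323),(372,267),(220,256)]:print("base",ray(ms,*p,6))
E
```

```text
[  43   20   80   85 6133] [232.7629219  62.8953204]
pad L [496.26659696 105.02640729 187.        ]
[475.67935359 126.83511551 187.        ]
[519.40553773 122.92886092 187.        ]
[519.1419685   82.16704794 187.        ]
[473.7523033   84.33969102 187.        ]
bar [529.39946174 103.79831216 170.        ]
bar [641.28582045  99.78107252 133.        ]
pad R [ 492.03048111 -166.6671483   187.        ]
base corner wrist [ 540.66379291 -190.50113348   10.        ] [548.31694022 110.85358272  10.        ]
base [ 829.73469098 -182.63972651    6.        ]
base [854.03844528 117.78516341   6.        ]
base [ 568.41902817 -200.74706549    6.        ]
```

View pics/crop.png

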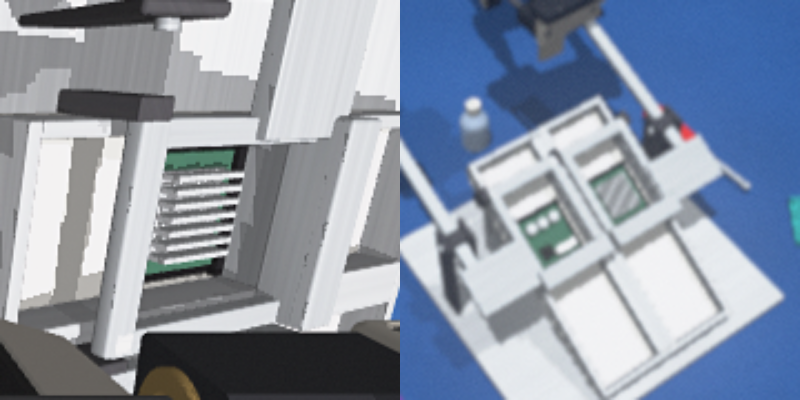

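```bash
python3 - <<'E'
import plant
print([n for n in dir(plant) if n[0]!='_'])
print(getattr(plant,'tcp_to_tips',None))
E
grep -rn tcp_to_tips . 2>/dev/null|head
```

```text
['Unreachable', 'camera_model', 'capture', 'close_job', 'get_obs', 'tcp_to_tips']
14.0
```

drive_tool:
  deltas:
    - {"hand":1,"wz":-1,"ty":-0.5}
    - {"hand":1,"wz":-1}
    - {"hand":1,"wz":-1}
    - {"hand":1,"wz":-1}
    - {"hand":1,"wz":-1}
    - {"hand":1,"wz":-1}
    - {"hand":1,"wz":-1}
    - {"hand":1,"wz":-1}
    - {"hand":1,"wz":-1}
    - {"hand":1,"wz":-1}
    - {"hand":1,"wz":-1}
    - {"hand":1,"wz":-1}
    - {"hand":1,"wz":-1}
    - {"hand":1,"wz":-1}
    - {"hand":1,"wz":-1}
    - {"hand":1,"wz":-1}
    - {"hand":1,"wz":-1}
    - {"hand":1,"wz":-1}
    - {"hand":1}
    - {"hand":1}

```text
invalid input
```

drive_tool:
  deltas:
    - {"hand":1,"tx":0,"ty":0,"tz":0,"wx":0,"wy":0,"wz":-1}
    - {"hand":1,"tx":0,"ty":0,"tz":0,"wx":0,"wy":0,"wz":-1}
    - {"hand":1,"tx":0,"ty":0,"tz":0,"wx":0,"wy":0,"wz":-1}
    - {"hand":1,"tx":0,"ty":0,"tz":0,"wx":0,"wy":0,"wz":-1}
    - {"hand":1,"tx":0,"ty":0,"tz":0,"wx":0,"wy":0,"wz":-1}
    - {"hand":1,"tx":0,"ty":0,"tz":0,"wx":0,"wy":0,"wz":-1}
    - {"hand":1,"tx":0,"ty":0,"tz":0,"wx":0,"wy":0,"wz":-1}
    - {"hand":1,"tx":0,"ty":0,"tz":0,"wx":0,"wy":0,"wz":-1}
    - {"hand":1,"tx":0,"ty":0,"tz":0,"wx":0,"wy":0,"wz":-1}
    - {"hand":1,"tx":0,"ty":0,"tz":0,"wx":0,"wy":0,"wz":-1}
    - {"hand":1,"tx":0,"ty":0,"tz":0,"wx":0,"wy":0,"wz":-1}
    - {"hand":1,"tx":0,"ty":0,"tz":0,"wx":0,"wy":0,"wz":-1}
    - {"hand":1,"tx":0,"ty":0,"tz":0,"wx":0,"wy":0,"wz":-1}
    - {"hand":1,"tx":0,"ty":0,"tz":0,"wx":0,"wy":0,"wz":-1}
    - {"hand":1,"tx":0,"ty":0,"tz":0,"wx":0,"wy":0,"wz":-1}
    - {"hand":1,"tx":0,"ty":0,"tz":0,"wx":0,"wy":0,"wz":-1}
    - {"hand":1,"tx":0,"ty":0,"tz":0,"wx":0,"wy":0,"wz":-1}
    - {"hand":1,"tx":0,"ty":0,"tz":0,"wx":0,"wy":0,"wz":-1}

```text
time: 1.65
tool_pos: [524.8, 0.0, 240.4]
tcp_rot: [-3.141, -0.0, 1.575]
contact_force: [-0.4, -0.1, -0.2]
grip_width: 0.5
```

drive_tool:
  deltas:
    - {"hand":1,"tx":0.65,"ty":-0.2,"tz":0,"wx":0,"wy":0,"wz":0}
    - {"hand":1,"tx":0.65,"ty":-0.2,"tz":0,"wx":0,"wy":0,"wz":0}
    - {"hand":1,"tx":0.65,"ty":-0.2,"tz":0,"wx":0,"wy":0,"wz":0}
    - {"hand":1,"tx":0.65,"ty":-0.2,"tz":0,"wx":0,"wy":0,"wz":0}
    - {"hand":1,"tx":0,"ty":0,"tz":0,"wx":0,"wy":0,"wz":0}
    - {"hand":1,"tx":0,"ty":0,"tz":0,"wx":0,"wy":0,"wz":0}

```text
time: 2.15
tool_pos: [492.6, 105.0, 240.6]
tcp_rot: [-3.141, 0.0, 1.573]
contact_force: [0.6, -0.6, 0.4]
grip_width: 0.1
```

Run:
```python
from plant import *
from h import *
m=camera_model("wrist");w=capture("wrist")[:,:,::-1]
s=capture("side")[:,:,::-1]
cv2.imwrite("pics/1.png",np.hstack([cv2.resize(w,(400,300)),cv2.resize(s[150:300,180:380],(400,300))]))
# where tips & pad centre project
R=cv2.Rodrigues(m["rvec"])[0]
o=get_obs();p=o["tool_pos"]-[0,0,14]
for q in (p,np.array([496.3,105,187.])):
    print(cv2.projectPoints(q[None],m["rvec"],m["tvec"],np.array([[m["fx"],0,m["cx"]],[0,m["fy"],m["cy"]],[0,0,1]]),None)[0].ravel()*400/560)
print(o["tool_pos"],o["contact_force"])
```

```text
[199.55985397 186.56328429]
[201.39236926 171.6465965 ]
[493.17310911 103.63006755 240.61897665] [-0.2987163  -0.5284971  -0.19738129]
```

View pics/1.png

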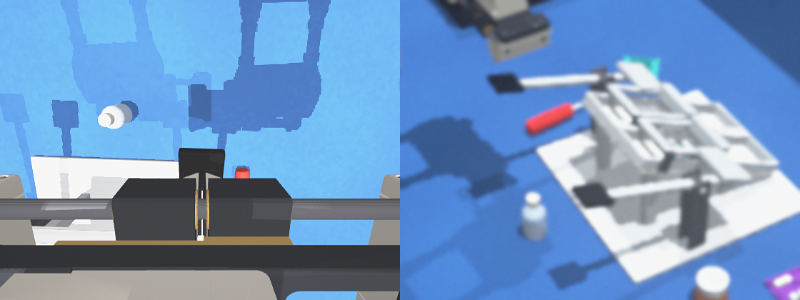

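drive_tool:
  deltas:
    - {"hand":1,"tx":0,"ty":0,"tz":0.4,"wx":0,"wy":0,"wz":0}
    - {"hand":1,"tx":0,"ty":0,"tz":0.3,"wx":0,"wy":0,"wz":0}
    - {"hand":1,"tx":0,"ty":0,"tz":0.2,"wx":0,"wy":0,"wz":0}
    - {"hand":1,"tx":0,"ty":0,"tz":0.15,"wx":0,"wy":0,"wz":0}
    - {"hand":1,"tx":0,"ty":0,"tz":0.15,"wx":0,"wy":0,"wz":0}
    - {"hand":1,"tx":0,"ty":0,"tz":0.1,"wx":0,"wy":0,"wz":0}
    - {"hand":1,"tx":0,"ty":0,"tz":0,"wx":0,"wy":0,"wz":0}

```text
time: 2.83
tool_pos: [493.0, 103.7, 188.2]
tcp_rot: [-3.141, 0.0, 1.57]
contact_force: [0.7, -0.4, 2.0]
grip_width: 0.5
```

drive_tool:
  deltas:
    - {"hand":1,"tx":0,"ty":0,"tz":0.2,"wx":0,"wy":0,"wz":0}
    - {"hand":1,"tx":0,"ty":0,"tz":0.2,"wx":0,"wy":0,"wz":0}
    - {"hand":1,"tx":0,"ty":0,"tz":0.2,"wx":0,"wy":0,"wz":0}
    - {"hand":1,"tx":0,"ty":0,"tz":0.2,"wx":0,"wy":0,"wz":0}
    - {"hand":1,"tx":0,"ty":0,"tz":0.2,"wx":0,"wy":0,"wz":0}
    - {"hand":1,"tx":0,"ty":0,"tz":0.2,"wx":0,"wy":0,"wz":0}
    - {"hand":1,"tx":0,"ty":0,"tz":0.2,"wx":0,"wy":0,"wz":0}
    - {"hand":1,"tx":0,"ty":0,"tz":0.2,"wx":0,"wy":0,"wz":0}
    - {"hand":1,"tx":0,"ty":0,"tz":0.2,"wx":0,"wy":0,"wz":0}
    - {"hand":1,"tx":0,"ty":0,"tz":0,"wx":0,"wy":0,"wz":0}
    - {"hand":1,"tx":0,"ty":0,"tz":0,"wx":0,"wy":0,"wz":0}
    - {"hand":1,"tx":0,"ty":0,"tz":0,"wx":0,"wy":0,"wz":0}
    - {"hand":1,"tx":0,"ty":0,"tz":0,"wx":0,"wy":0,"wz":0}
    - {"hand":1,"tx":0,"ty":0,"tz":0,"wx":0,"wy":0,"wz":0}
    - {"hand":1,"tx":0,"ty":0,"tz":0,"wx":0,"wy":0,"wz":0}

```text
time: 4.08
tool_pos: [493.0, 104.0, 116.9]
tcp_rot: [3.141, 0.0, 1.571]
contact_force: [-1.3, -0.1, 1.8]
grip_width: 0.2
```

```bash
cat > look.py <<'E'
import sys
from plant import *
from h import *
a=capture("scene")[:,:,::-1];s=capture("side")[:,:,::-1]
cv2.imwrite(f"pics/{sys.argv[1]}.png",np.hstack([cv2.resize(a[150:320,220:380],(400,425),interpolation=cv2.INTER_CUBIC),cv2.resize(s[140:310,230:390],(400,425),interpolation=cv2.INTER_CUBIC)]))
o=get_obs();print(o["time"],o["tool_pos"],o["contact_force"])
E
python3 look.py 2
```

```text
4.1833 [492.98422295 103.98624701 116.86751769] [-0.72189929 -0.58723722  2.01366979]
```

View pics/2.png

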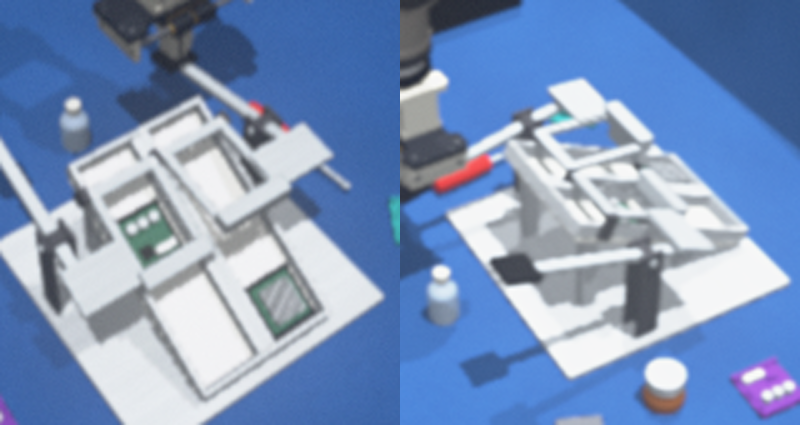

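The left flap is lifted and the heat-sink carrier lies at the lower end (crop pixel 283,303). The caps carrier is still behind its shut flap (150,230). I'll hold for half a second and check that the carrier is at rest.

drive_tool:
  deltas:
    - {"hand":1,"tx":0,"ty":0,"tz":0,"wx":0,"wy":0,"wz":0}
    - {"hand":1,"tx":0,"ty":0,"tz":0,"wx":0,"wy":0,"wz":0}
    - {"hand":1,"tx":0,"ty":0,"tz":0,"wx":0,"wy":0,"wz":0}
    - {"hand":1,"tx":0,"ty":0,"tz":0,"wx":0,"wy":0,"wz":0}
    - {"hand":1,"tx":0,"ty":0,"tz":0,"wx":0,"wy":0,"wz":0}
    - {"hand":1,"tx":0,"ty":0,"tz":0,"wx":0,"wy":0,"wz":0}

```text
time: 4.68
tool_pos: [493.0, 104.0, 116.7]
tcp_rot: [3.142, 0.0, 1.571]
contact_force: [0.2, -0.4, 1.1]
grip_width: 0.5
```

```bash
python3 look.py 3
python3 - <<'E'
import cv2,numpy as np
from plant import *
from h import *
for n in "23":
    i=cv2.imread(f"pics/{n}.png")[:,:400]
    i=i[230:360,220:340].astype(int);g=((i[:,:,1]-i[:,:,2])>25)&(i[:,:,1]-i[:,:,0]>5);y,x=np.nonzero(g);print(n,g.sum(),x.mean()+220,y.mean()+230)
d=np.abs(cv2.imread("pics/2.png").astype(int)-cv2.imread("pics/3.png"))[230:360,220:340];print("diff",d.mean(),d.max())
print("carrier",ray(camera_model("scene"),220+283*.4,150+303*.4,45))
E
```

```text
4.7833 [493.02642399 104.00488697 116.73649888] [-0.63306051 -0.02976324  1.62449422]
2 522 271.79693486590037 302.6858237547893
3 513 271.4171539961014 302.4639376218324
diff 0.8176068376068376 15
carrier [812.90050148   3.64503505  45.        ]
```

The carrier is at rest, so I'll let the lever up gently and then move clear.

drive_tool:
  deltas:
    - {"hand":1,"tx":0,"ty":0,"tz":-0.2,"wx":0,"wy":0,"wz":0}
    - {"hand":1,"tx":0,"ty":0,"tz":-0.2,"wx":0,"wy":0,"wz":0}
    - {"hand":1,"tx":0,"ty":0,"tz":-0.2,"wx":0,"wy":0,"wz":0}
    - {"hand":1,"tx":0,"ty":0,"tz":-0.2,"wx":0,"wy":0,"wz":0}
    - {"hand":1,"tx":0,"ty":0,"tz":-0.2,"wx":0,"wy":0,"wz":0}
    - {"hand":1,"tx":0,"ty":0,"tz":-0.2,"wx":0,"wy":0,"wz":0}
    - {"hand":1,"tx":0,"ty":0,"tz":-0.2,"wx":0,"wy":0,"wz":0}
    - {"hand":1,"tx":0,"ty":0,"tz":-0.2,"wx":0,"wy":0,"wz":0}
    - {"hand":1,"tx":0,"ty":0,"tz":-0.2,"wx":0,"wy":0,"wz":0}
    - {"hand":1,"tx":0,"ty":0,"tz":-0.2,"wx":0,"wy":0,"wz":0}
    - {"hand":1,"tx":0,"ty":0,"tz":-0.2,"wx":0,"wy":0,"wz":0}
    - {"hand":1,"tx":0,"ty":0,"tz":-0.2,"wx":0,"wy":0,"wz":0}
    - {"hand":1,"tx":0,"ty":0,"tz":-0.4,"wx":0,"wy":0,"wz":0}
    - {"hand":1,"tx":0,"ty":0,"tz":-0.6,"wx":0,"wy":0,"wz":0}
    - {"hand":1,"tx":0,"ty":0,"tz":-0.4,"wx":0,"wy":0,"wz":0}
    - {"hand":1,"tx":0,"ty":0,"tz":0,"wx":0,"wy":0,"wz":0}
    - {"hand":1,"tx":0,"ty":0,"tz":0,"wx":0,"wy":0,"wz":0}
    - {"hand":1,"tx":0,"ty":0,"tz":0,"wx":0,"wy":0,"wz":0}

```text
time: 6.28
tool_pos: [492.3, 104.0, 267.8]
tcp_rot: [-3.14, 0.0, 1.571]
contact_force: [-0.2, -0.1, -0.1]
grip_width: 0.2
```

```bash
python3 look.py 4
```

```text
6.3833 [492.30147671 103.97505953 267.47064993] [ 0.766117   -0.29297632  0.34174013]
```

View pics/4.png

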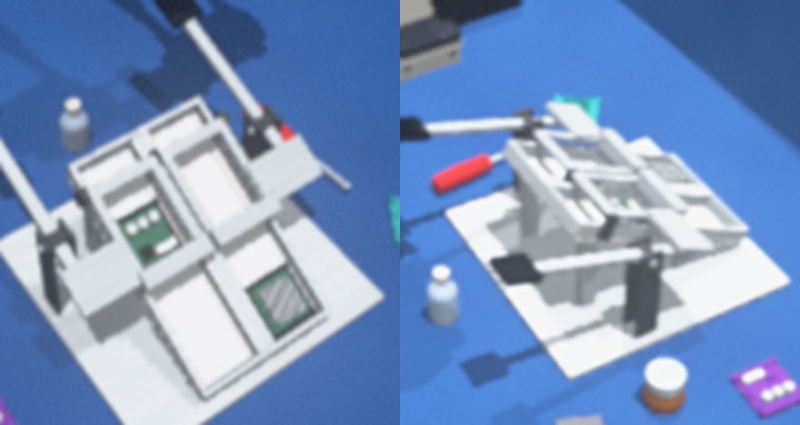

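```bash
python3 look.py 5
python3 - <<'E'
import cv2,numpy as np
a=cv2.imread("pics/scene0.png")[150:320,220:380];s=cv2.imread("pics/side0.png")[140:310,230:390]
f=lambda i:cv2.resize(i,(400,425),interpolation=cv2.INTER_CUBIC)
b=cv2.imread("pics/5.png")
z=np.vstack([np.hstack([f(a)[80:350],b[80:350,:400]]),np.hstack([f(s)[60:300],b[60:300,400:]])])
cv2.imwrite("pics/cmp.png",z)
E
```

```text
6.4833 [492.55757054 103.98290405 267.74795716] [-0.40118994 -0.61932813  0.61961256]
```

View pics/cmp.png

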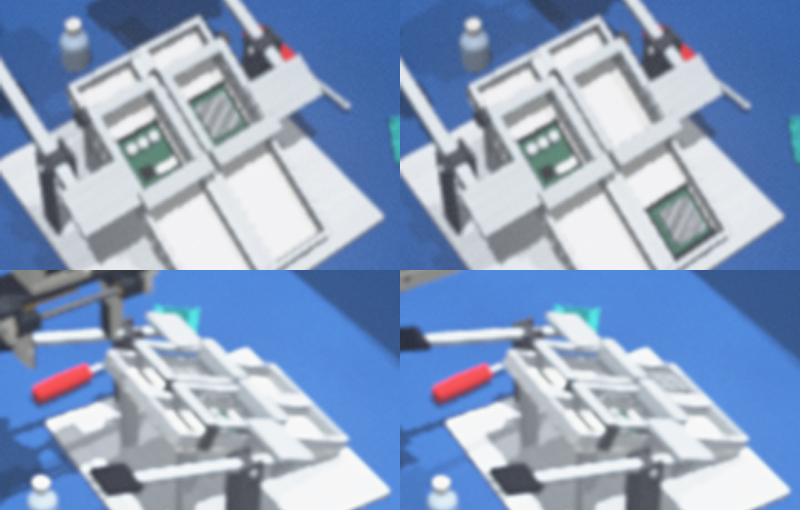

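The before and after views match: the left flap and lever are back where they started, and the carrier is at the end stop. I'll hand the job in.

```bash
python3 -c "
from plant import *
print(close_job())"
```

```text
the job is handed in; nothing more can be done
None
```

The heat-sink carrier is let out and resting against the end stop, and the left flap is shut again behind it. I pressed the left lever's pad down with the closed fingers and held it. Once two pictures 0.6 s apart showed the carrier at rest, I let the lever up slowly and moved clear. I handed the job in at about 6.5 s.

- **Flap and lever:** the last pictures show the left flap and lever back where they started.
- **Other things:** the right lane is still shut with its carrier in place. The bystanders in view (bottle, screwdriver, jar) have not moved; I did not check the mug, brush and weight in the last pictures.
- **Forces:** the readings after each move were about 2 N or less while pressing, and about zero once the fingers were clear.
- **End stop:** I judged this by eye and from one rough position estimate, x about 813 mm. My rough estimate of the feeder's position puts the end stop near 806 mm.

No check failed. My first move call was refused because its rows left out some fields, and nothing moved.

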